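Tighten the end-cap bolt with a reversible ratchet

ROBOT

A 6-joint arm with a two-finger parallel gripper is mounted at the origin on the work surface. World frame = base frame: x ahead of the robot, y to its left, z up, the work surface at z = 0. Lengths are in mm, angles in degrees, forces in N, time in s.
With the tool pointing down it reaches from about 250 to 800 mm from the base axis. Payload 8.5 kg.
Tool frame: the origin (TCP) lies on the centre line of the jaws, within the pads' length; the fingertips stand 14 mm ahead of it and the grasp point (between the pads) lies 5 mm behind it (manip.nose_length is the distance from the TCP to the fingertips, in mm); z points along the fingers, y is the line along which they close (so a half turn about z gives the same grasp; the last joint's range is limited). The gripper opens to 85 mm and grips with 20 to 120 N. Pads are 22 mm wide; open, the fingers measure 114 mm over their backs; the gripper's body (76 mm by 85 mm) begins 54 mm behind the grasp point. The pads swing forward as they close: fully open they stand 13 mm farther back than shut.
Start: joints at [-72.078, 13.648, -0.773, 75.585, 0, 90], TCP at [161.54, -499.485, 245.276] pointing down, gripper open.
Joint ranges: [-152.45, 152.45], [-59.26, 108.67], [-65.41, 83.53], [-104.44, 129.93], [-82.83, 76.93], [-180, 180]. Speed limits (degrees/s): [127.2, 127.2, 159.86, 180, 180, 180].

INTERFACE

Orientations are given as a 3x3 rotation matrix whose columns are the frame's x, y, z axes.
In Python, from workcell import manip gives the robot as it stands. The module is installed in compiled form; this text tells all that it offers.
- The arm moves only by the shell command python3 -m creep 'ROWS' [OPENING]. ROWS is JSON, a list of rows, each a list of 2 entries, a list of its own where there are three numbers: the shift along the tool's x, y, z in m, then the turn, a rotation vector about the tool's x, y, z in degrees. In form: [[[x, y, z], [wx, wy, wz]], ...]. A call has 1 to 8 rows; each row shifts and turns the commanded pose from where the row before left it, along the tool's axes as they then stand; what a row does not reach is not made up. A row lasts 1/10 s, in which the tool goes at most 50 mm and 8.59 degrees, less where a joint would pass 70% of its speed; a pose out of reach is approached as far as the arm can. A call with a gripper value outside its range is refused whole. OPENING is the opening, from -1 (shut) to 1 (fully open), set as the call begins (- or left out, the last holds). The fingers move at their own pace and stop on an object; the grip force is fixed at half the most. Time passes only in rows, so rows that do not move let the fingers close. It gives the time, the measured TCP pose, the force, the opening and the grip force at its end, in the units of the state.
- manip.state(): the state, without advancing time (a new reading comes with each control period).
- manip.camera(name): name is "scene" or "top" or "wrist"; returns (picture, depth): 400x640x3 uint8, red, green, blue; 400x640 float32, mm along the optical axis (not along the pixel's ray), 0 where there is no reading.
- manip.camera_model(name): a dict with "camera_matrix" (3x3 intrinsics, pixels), "eye" and "rotation" of the camera in the world. Camera axes: x right, y down, z forward; pixel columns grow to the right and rows downward; lengths in mm; the calibration is good to about 2 mm. The wrist camera is an equidistant fisheye: a pixel r from the principal point sees the ray r / f radians off the axis. A picture is of the moment at which its call begins: read the wrist's pose just before it. camera_model takes no time and is no camera call; for the wrist camera it gives the pose at the moment of the call.
- manip.close_job(): hands the job in; it is judged then, once.
The state is a dict: "time_s": time; "joint_positions": joint angles; "joint_vel": joint speeds; "joint_efforts": joint torques, N m; "tcp_pos": TCP position; "orientation": TCP orientation; "wrist_force": force on the tool from outside, world axes, zero at the start; "moment": the same for the moment, N m; "opening": finger opening in mm; "grasp_force": force on a finger pad.
Only numpy, scipy, OpenCV 4.12 (cv2) and the standard library are available. Lean on these libraries where they do the work, as an engineer would, in place of code of your own. Each camera call takes 0.05 s, during which the arm holds its last target. There are 200 camera calls.

TASK

The ratchet sits on the centre bolt of the cylinder's end cap but is set to loosen: flip the small thumb lever on its head across to the tightening side (bolts tighten clockwise seen from above). Then work the handle to and fro between its stops until the bolt comes home, tighten it to about 1.5 N m and hold that for half a second (2.5 N m is too much), and let go, leaving the ratchet in place and set to tighten. Leave the other things on the bench where they are.

Things in the scene. Friction and masses are not known exactly. Their poses are not given: they have to be found in the camera images.
- cylinder: the work, fixed to the bench: upright aluminium cylinder body 92 x 92 x 110 mm on a dark plate 170 x 150 x 12 mm, with a steel end cap, 98 x 98 mm, top 136 mm above the bench. Origin: centre of the underside, on the bolt's upright axis; z up. x axis: middle of the handle's swing. Two pins 8 mm thick, 26 mm high on the cap at x 37, y +42 and -42 mm mark the ends of the swing
- handle (a joint): swing of the ratchet handle about the bolt axis, rad, clockwise from above positive, 0 along the cylinder's x, stops at -0.6 and 0.6. Stays where left. Friction up to 0.2 N m, 0.5 more while driving the bolt (part of the 1.5). The return stroke clicks over teeth 0.45 rad apart (0.5 N m), so a stroke may start with 0.45 rad idle. With the bolt home, torque climbs about 11 N m per rad
- grip (a point): middle of the black rubber handle grip: a level round bar 24 mm thick, 100 mm long, pointing straight out from the bolt axis; the point is on its centre line, 150 mm from the bolt axis, 153 mm above the bench. 1.5 N m is a sideways push of 10 N here. x axis outwards along the handle, z up. Free space all round it
- head_top (a point): centre of the top of the ratchet's round steel head (70 mm wide), on the bolt axis, 164 mm above the bench; x axis outwards along the handle, z up
- lever (a joint): dark thumb lever on the ratchet head, rad, clockwise from above positive; pivot on the handle's centre line 34 mm from the bolt axis; points towards the grip. -0.35 = loosen, 0.35 = tighten; a spring throws it to the side of the middle it is on. After the flip its pawl may rest on a tooth: it then stands at 0.1 to 0.35 and nods while clicking, all still tightening. About 2 N at its tab flips it
- lever_tip (a point): top of the upright tab at the lever's free end, 34 mm from its pivot, 181 mm above the bench. The tab is 8 mm (along the lever) x 10 mm and stands 17 mm above the ratchet head (164 mm above the bench). A full flip moves it 23 mm sideways. x axis along the lever, outwards, z up
- ring_mark (a point): a 6 mm lug on the edge of the thin brass seating ring (81 mm wide, 5 mm thick) on the cap under the ratchet head, 42 mm from the bolt axis. The bolt in it (hidden under the head, 0.4 to 0.95 rad short of home at first; its friction keeps it in place on return strokes) twists this sprung ring along by only 0.7 mm at the lug per N m; it springs back when let go
- screw_box: bystander: open cardboard box 110 x 85 x 50 mm, origin at the centre of its underside
- spanner: bystander: steel spanner 160 mm long, lying flat along its x axis
- end_cap: bystander: a spare aluminium end cap 90 x 90 x 22 mm, origin at the centre of its underside

How it is judged (in metres and radians):
On the way, in this order (a step that is already met when the one before it is completed fails the run):
1. the thumb lever is over on the tightening side (value of joint lever above 0.05 rad), for 0.15 s.
2. the bolt is home and tight: its ring is twisted by at least 0.8 mm at the lug (some 1.2 N m; a loose bolt cannot twist it by more than 0.4 mm) (distance of ring_mark from where it was at the start of the episode above 0.0008 m), for 0.3 s.
At the end, for the whole second after the job is handed in: the lever stands on the tightening side (above 0.05 rad), the handle is at rest (below 0.05 rad/s) and no longer loads the bolt (the ring lug has sprung back to within 0.5 mm of where it was at the start) (value of joint lever above 0.05 rad and velocity of joint handle between -0.05 and 0.05 rad/s and distance of ring_mark from where it was at the start of the episode below 0.0005 m); the robot touches nothing.
It fails at once if the bolt is overtightened: the ring lug moves more than 1.75 mm (about 2.5 N m) (distance of ring_mark from where it was at the start of the episode above 0.00175 m).
It fails at once if the cardboard box is shifted by more than 30 mm (distance of screw_box from where it was at the start of the episode above 0.03 m).
It fails at once if the spanner is shifted by more than 30 mm (distance of spanner from where it was at the start of the episode above 0.03 m).
It fails at once if the spare cap is shifted by more than 30 mm (distance of end_cap from where it was at the start of the episode above 0.03 m).
It also fails if it takes over 67 s, if anything falls off the work surface, if the arm or the gripper's body presses on something with over 40 N, if the wrist force passes 120 N, or if a joint passes its speed limit or range.

## Working session

There is one attempt and no reset: what is moved stays moved. The work goes in short steps, Python scripts to look and compute and a shell command to move; the robot and the scene stay as the last step left them, time stands still between calls to the robot, and variables do not carry over. Pictures are saved under pics/ and viewed, at most 10 in all, crops included, and the job is handed in when it is done.

```bash
mkdir -p pics
cat > h.py <<'E'
import numpy as np, cv2
from workcell import manip
def shot(n,f,crop=None,s=1):
    im,d=manip.camera(n); np.save(f'pics/{f}_d.npy',d); cv2.imwrite(f'pics/{f}_full.png',im[:,:,::-1])
    save(f,crop,s)
def save(f,crop=None,s=1,out=None):
    im=cv2.imread(f'pics/{f}_full.png')
    if crop: im=im[crop[1]:crop[3],crop[0]:crop[2]]
    cv2.imwrite(f'pics/{out or f}.png',cv2.resize(im,None,fx=s,fy=s,interpolation=cv2.INTER_CUBIC))
def pt(n,u,v,d=None,z=None):
    m=manip.camera_model(n);K=np.array(m['camera_matrix']);R=np.array(m['rotation']);e=np.array(m['eye'])
    r=R@np.array([(u-K[0,2])/K[0,0],(v-K[1,2])/K[1,1],1])
    return e+r*(d if d is not None else (z-e[2])/r[2])
E
python3 - <<'E'
from h import *
shot('top','top1'); shot('scene','sc1')
for n in ('top','scene'): print(manip.camera_model(n))
print(manip.state())
E
```

```text
{'camera_matrix': array([[407.16170069,   0.        , 315.30541638],
       [  0.        , 407.16170069, 198.89083292],
       [  0.        ,   0.        ,   1.        ]]), 'eye': array([ 369.97245868,    9.89055478, 1268.64969682]), 'rotation': array([[-0.00444936, -0.99098269,  0.13391603],
       [-0.99956269,  0.00832238,  0.02837544],
       [-0.02923407, -0.13373121, -0.99058636]])}
{'camera_matrix': array([[443.37335408,   0.        , 323.51009196],
       [  0.        , 443.37335408, 196.86274325],
       [  0.        ,   0.        ,   1.        ]]), 'eye': array([ 891.8509084 , -631.5705269 ,  874.60489646]), 'rotation': array([[ 0.87073064,  0.35168344, -0.34372505],
       [ 0.49167419, -0.60951951,  0.62188621],
       [ 0.00919996, -0.71049611, -0.70364099]])}
{'time_s': 0.1, 'joint_positions': array([-7.20805250e+01,  1.36762352e+01, -8.10310329e-01,  7.55859068e+01,
        2.66414540e-03,  9.00024266e+01]), 'joint_vel': array([ 0.08414419, -0.06155263,  0.12944336,  0.0217397 , -0.1001559 ,
        0.0117707 ]), 'joint_efforts': array([-1.11346784e-03, -5.39719927e+01,  3.46999240e+01,  1.34419420e-02,
       -8.09125618e-05,  1.16789556e-05]), 'tcp_pos': array([ 161.43626193, -499.19179026,  244.765923  ]), 'orientation': array([[ 9.51502925e-01,  3.07639505e-01, -3.44828262e-04],
       [ 3.07639695e-01, -9.51502147e-01,  1.21749431e-03],
       [ 4.64445164e-05, -1.26453226e-03, -9.99999199e-01]]), 'wrist_force': array([ 0.45994122, -0.03027507, -1.53414106]), 'moment': array([-0.05843473,  0.00279688,  0.02220661]), 'grasp_force': 0.0, 'opening': 85.36172354235778}
```

View pics/top1.png

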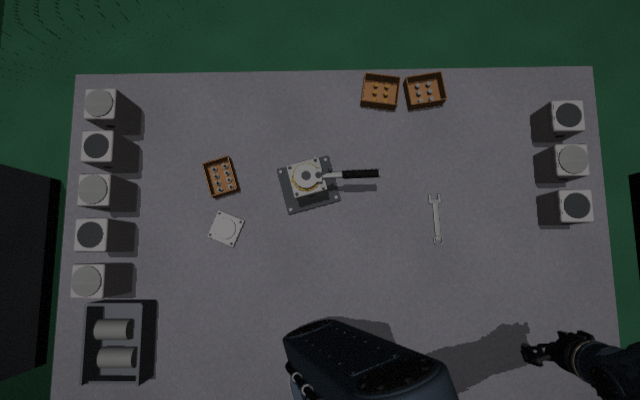

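View pics/sc1.png

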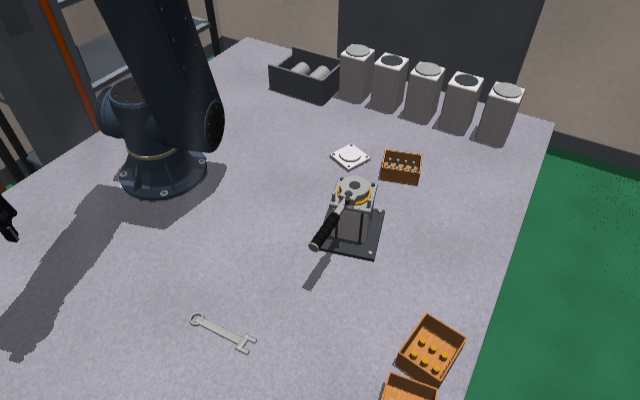

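The top view shows the head at about (307,176) and the grip at about (342–378,173). The scene view shows the head at (355,186) and the grip end at (318,245). Next I'll take enlarged crops.

Run:
```python
from h import *
a=cv2.imread('pics/top1_full.png')[145:225,270:390]; b=cv2.imread('pics/sc1_full.png')[165:265,300:400]
a=cv2.resize(a,None,fx=6.6,fy=6.6,interpolation=cv2.INTER_CUBIC)[:, :790]
cv2.imwrite('pics/c1.png',a); cv2.imwrite('pics/c2.png',cv2.resize(b,None,fx=6,fy=6,interpolation=cv2.INTER_CUBIC))
```

```text
(no output)
```

View pics/c1.png

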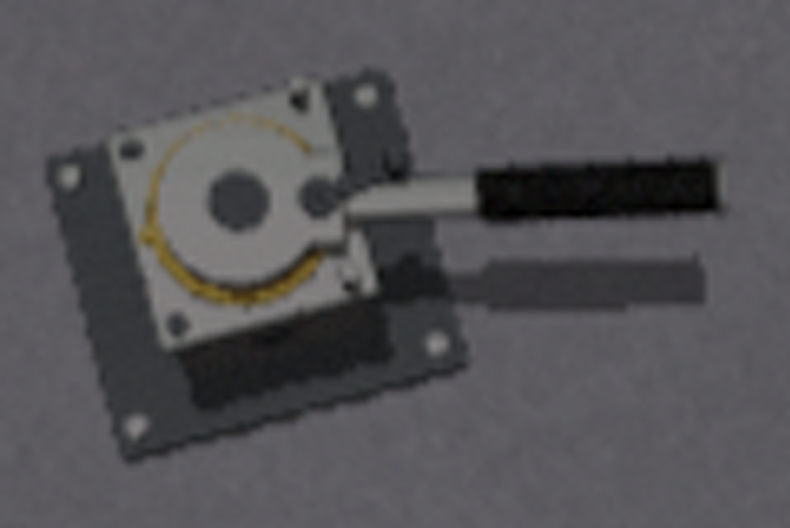

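View pics/c2.png

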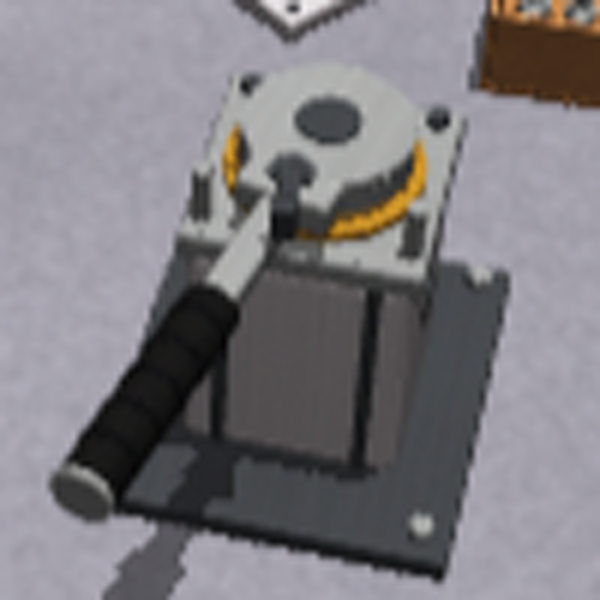

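Run:
```python
from h import *
f=lambda x,y,z: pt('top',270+x/6.6-.42,145+y/6.6-.42,z=z)
h=f(239,200,164);g=f(597,190,153);g1=f(478,193,153);g2=f(715,187,153);p=f(320,198,164);t=f(362,187,181)
print('head',h,'grip',g,np.linalg.norm((g-h)[:2]),g1,g2,np.degrees(np.arctan2(*(g2-h)[1::-1])),np.degrees(np.arctan2(*(g2-g1)[1::-1])))
print('pivot',p,np.linalg.norm((p-h)[:2]),'tab',t,np.linalg.norm((t-p)[:2]),np.degrees(np.arctan2(*(t-p)[1::-1])))
c=[f(*q,136) for q in ((112,140),(325,80),(380,292),(172,350))]
print('cap',np.mean(c,0));
for i in range(4): e=c[(i+1)%4]-c[i];print(np.linalg.norm(e),np.degrees(np.arctan2(e[1],e[0])))
s=lambda x,y,z: pt('scene',300+x/6-.42,165+y/6-.42,z=z)
print('scene head',s(328,118,164),'pivot',s(292,170,164),'tab top',s(286,205,181))
print('pins',s(203,175,162),s(414,217,162),'grip end',s(85,495,153))
d=np.load('pics/sc1_d.npy')
for x,y in ((328,118),(286,205),(286,220),(290,172)):
  u,v=300+x/6,165+y/6; print(x,y,pt('scene',u,v,d=d[int(v),int(u)]))
```

```text
head [586.45744222  67.52860328 164.        ] grip [591.36346328 -82.89483633 153.        ] 150.50342264121397 [590.59042028 -32.82044409 153.        ] [ 592.13903364 -132.43390443  153.        ] -88.37247665461044 -89.10933861572416
pivot [586.96350622  33.61136914 164.        ] 33.921009311489854 tab [588.05647891  15.92006663 181.        ] 17.725032405154412 -86.46474691594045
cap [585.41268834  65.5113496  136.        ]
95.43513396944647 -74.55656171511697
95.60595974214387 -166.11410828955954
92.07709622151233 105.25139082117516
95.2650378583358 15.9004694642005
scene head [586.52893657  69.17719442 164.        ] pivot [587.66284089  36.14926234 164.        ] tab top [601.4947999    2.56285267 181.        ]
pins [558.47721992  18.50156756 162.        ] [638.41123989  38.41150541 162.        ] grip end [ 594.61512957 -132.88469289  153.        ]
328 118 [587.5390669   69.51030676 162.85247518]
286 205 [602.67226076   2.36532314 180.44372394]
286 220 [ 6.04198013e+02 -8.41402043e-02  1.75484433e+02]
290 172 [590.06379536  31.63542204 166.56677907]
```

The bolt axis is at about (586.5, 68). The cylinder's x axis points at about -75° and the handle at about -88.5°. The tab is at about (602, 1.5), which puts the lever at about -0.38, the loosen side. These distances match the given sizes. I'll shut the gripper and move to the +x side of the tab.

```bash
R="[[0.040,-0.022,0],[0,0,0]]"
python3 -m creep '[[[0.04,-0.022,0],[0,0,0]],[[0.04,-0.022,0],[0,0,0]],[[0.04,-0.022,0],[0,0,0]],[[0.04,-0.022,0],[0,0,0]],[[0.04,-0.022,0],[0,0,0]],[[0.04,-0.022,0],[0,0,0]],[[0.04,-0.022,0],[0,0,0]],[[0.04,-0.022,0],[0,0,0]]]' -1
python3 -m creep '[[[0.04,-0.022,0],[0,0,0]],[[0.04,-0.022,0],[0,0,0]],[[0.04,-0.022,0],[0,0,0]],[[0.04,-0.022,0],[0,0,0]],[[0.04,-0.022,0],[0,0,0]],[[0.04,-0.022,0],[0,0,0]],[[0.04,-0.022,0],[0,0,8]],[[0,0,0],[0,0,8]]]' -1
```

```text
time_s: 0.9
tcp_pos: [412.7, -231.9, 245.2]
orientation: [[0.951, 0.308, -0.0], [0.308, -0.951, 0.0], [-0.0, -0.0, -1.0]]
wrist_force: [0.6, -0.7, -0.2]
opening: 0.4
grasp_force: 0.0
time_s: 1.7
tcp_pos: [633.6, 3.2, 243.4]
orientation: [[0.999, 0.032, -0.001], [0.032, -0.999, 0.001], [-0.001, -0.001, -1.0]]
wrist_force: [0.1, 0.4, -0.5]
opening: -0.3
grasp_force: 0.0
```

```bash
cat >> h.py <<'E'
from scipy.spatial.transform import Rotation as Ro
C=np.array([586.8,68.3])
def to(p,yaw):
    "total shift (world->tool mm) and turn to reach p with tool x at yaw deg, pointing down"
    s=manip.state();O=s['orientation'];c,q=np.cos(np.radians(yaw)),np.sin(np.radians(yaw))
    T=np.array([[c,q,0],[q,-c,0],[0,0,-1]])
    print('tcp',s['tcp_pos'].round(1),'F',s['wrist_force'].round(1),'t',s['time_s'],'op',round(s['opening'],1))
    print('shift',(O.T@(np.array(p)-s['tcp_pos'])).round(1),'turn',np.degrees(Ro.from_matrix(O.T@T).as_rotvec()).round(1))
E
python3 -c "
from h import *
to([632,2,182],0)"
```

```text
tcp [633.6   3.2 243.4] F [ 0.1  0.4 -0.5] t 1.7 op -0.3
shift [-1.6  1.2 61.4] turn [-0.1  0.   1.8]
```

```bash
python3 -m creep '[[[-0.001,0.001,0.03],[0,0,1.8]],[[0,0,0.03],[0,0,0]],[[0,0,0],[0,0,0]]]' -1
python3 -c "
from h import *
shot('scene','sc2',(290,120,420,220),6)"
```

```text
time_s: 2.0
tcp_pos: [627.6, -1.7, 181.1]
orientation: [[1.0, 0.002, -0.008], [0.002, -1.0, 0.0], [-0.008, -0.0, -1.0]]
wrist_force: [-0.7, 0.1, -0.5]
opening: 0.4
grasp_force: 0.0
```

View pics/sc2.png

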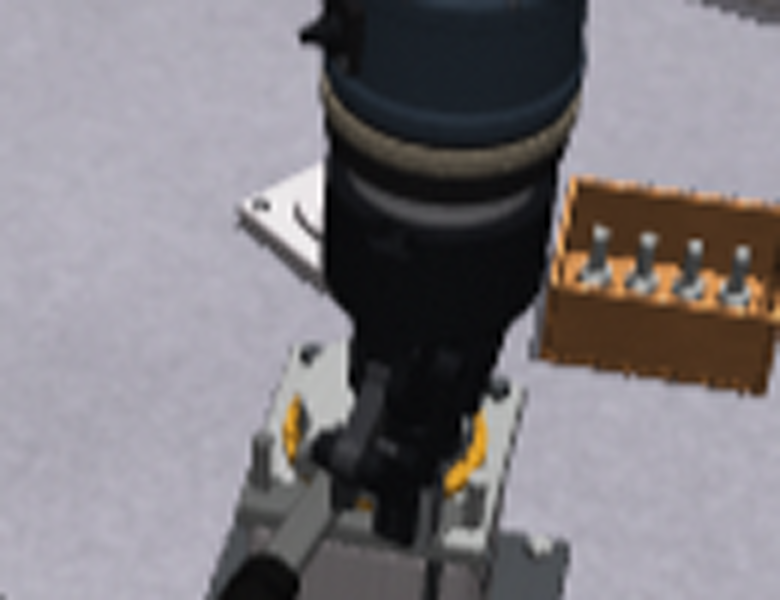

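The fingertips are beside the tab, just off its +x side and clear of the cap. I'll push towards -x.

```bash
python3 -m creep '[[[-0.008,-0.002,0],[0,0,0]],[[-0.006,0,0],[0,0,0]],[[-0.005,0,0],[0,0,0]]]' -1;python3 -m creep '[[[-0.005,0,0],[0,0,0]],[[-0.005,0,0],[0,0,0]],[[-0.004,0,0],[0,0,0]]]' -1;python3 -m creep '[[[-0.003,0,0],[0,0,0]],[[0,0,0],[0,0,0]]]' -1
```

```text
time_s: 2.35
tcp_pos: [611.6, -0.4, 187.1]
orientation: [[1.0, 0.002, 0.004], [0.002, -1.0, -0.001], [0.004, 0.001, -1.0]]
wrist_force: [4.9, -4.9, -0.3]
opening: 0.3
grasp_force: 3.5
time_s: 2.65
tcp_pos: [596.4, 0.1, 185.8]
orientation: [[1.0, 0.002, 0.0], [0.002, -1.0, 0.0], [0.0, -0.0, -1.0]]
wrist_force: [1.0, 0.2, 0.4]
opening: 0.2
grasp_force: 0.4
time_s: 2.85
tcp_pos: [593.1, 0.2, 185.2]
orientation: [[1.0, 0.002, -0.001], [0.002, -1.0, 0.0], [-0.001, -0.0, -1.0]]
wrist_force: [-0.7, 0.4, -0.6]
opening: 0.1
grasp_force: 0.0
```

```bash
python3 -m creep '[[[0.012,0,0],[0,0,0]],[[0,0,-0.03],[0,0,0]],[[0,0.02,-0.03],[0,0,0]],[[0,0.05,0],[0,0,0]],[[0,0.05,0],[0,0,0]],[[0,0.05,0],[0,0,0]]]' 0
python3 -c "
from h import *
shot('scene','sc3',(300,160,400,260),6); to([591,-82,205],0)"
```

```text
time_s: 3.45
tcp_pos: [606.1, -171.2, 245.3]
orientation: [[1.0, 0.003, -0.0], [0.003, -1.0, 0.0], [-0.0, -0.0, -1.0]]
wrist_force: [1.1, 0.2, -0.5]
opening: 42.8
grasp_force: 0.0
tcp [ 605.7 -178.5  244.8] F [-1.8 -2.9 -0.4] t 3.5 op 42.5
shift [-14.9 -96.6  39.5] turn [ 0.2  0.  -0.1]
```

View pics/sc3.png

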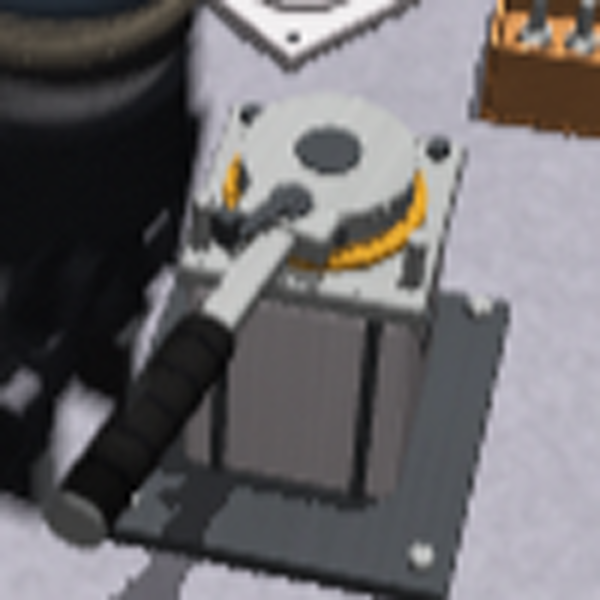

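The lever has been thrown to the other side, with its tab at crop (228,230), which is the tightening side. The handle end has barely moved and is now at crop (77,520). Now I'll straddle the grip, with tool y across the bar.

```bash
python3 -c "
from h import *
e=pt('scene',300+77/6-.42,160+520/6-.42,z=153);t=pt('scene',300+228/6-.42,160+228/6-.42,z=181);print(e,t)
a=np.degrees(np.arctan2(*(e[:2]-C)[::-1]));print(a)
r=np.radians(a);to([C[0]+150*np.cos(r),C[1]+150*np.sin(r),150],a)
to([C[0]+150*np.cos(r),C[1]+150*np.sin(r),150],a+180)"
```

```text
[ 591.09637928 -132.3586825   153.        ] [581.20525466  -4.90980515 181.        ]
-88.77340571900288
tcp [ 605.7 -178.5  244.8] F [-1.8 -2.9 -0.4] t 3.5 op 42.5
shift [-15.8 -97.1  94.5] turn [ 0.2 -0.1 88.7]
tcp [ 605.7 -178.5  244.8] F [-1.8 -2.9 -0.4] t 3.5 op 42.5
shift [-15.8 -97.1  94.5] turn [  0.1   0.2 -91.3]
```

```bash
python3 -m creep '[[[-0.008,-0.0485,0],[0,0,0]],[[-0.008,-0.0485,0],[0,0,0]],[[0,0,0],[0,0,8.1]],[[0,0,0],[0,0,8.1]],[[0,0,0],[0,0,8.1]],[[0,0,0],[0,0,8.1]],[[0,0,0],[0,0,8.1]],[[0,0,0],[0,0,8.1]]]' 0
python3 -m creep '[[[0,0,0],[0,0,8.1]],[[0,0,0],[0,0,8.1]],[[0,0,0],[0,0,8.1]],[[0,0,0],[0,0,8.1]],[[0,0,0],[0,0,7.7]],[[0,0,0],[0,0,0]]]' 0
python3 -c "
from h import *
to([589.9,-81.7,150],-88.8)"
```

```text
time_s: 4.3
tcp_pos: [521.3, -253.5, 245.1]
orientation: [[0.863, -0.504, 0.033], [-0.503, -0.85, 0.155], [-0.05, -0.15, -0.987]]
wrist_force: [0.0, -0.7, -0.7]
opening: 42.6
grasp_force: 0.0
time_s: 4.9
tcp_pos: [393.2, -388.2, 244.6]
orientation: [[0.601, -0.794, 0.089], [-0.777, -0.554, 0.299], [-0.188, -0.249, -0.95]]
wrist_force: [-1.2, 0.7, 0.6]
opening: 42.8
grasp_force: 0.0
tcp [ 393.2 -388.2  244.6] F [-1.2  0.7  0.6] t 4.9 op 42.8
shift [-102.1 -302.6  199. ] turn [-10.7  15.   34.8]
```

```bash
python3 -c "
from h import *
s=manip.state();print(s['joint_positions'].round(1),s['joint_vel'].round(1));to([590,-110,250],0)"
```

```text
[-52.3  24.2  12.1  88.8  14.6 179.9] [ 4.1 -0.7 -0.4 -1.5  0.8  0. ]
tcp [ 393.2 -388.2  244.6] F [-1.2  0.7  0.6] t 4.9 op 42.8
shift [ -98.9 -311.9   95.5] turn [-18.5   3.4 -53.2]
```

Joint 6 hit its limit, because the sign is yaw = j1 - j6 + 180. I'll take the other half-turn, with tool x pointing inwards (yaw +91).

```bash
python3 -m creep '[[[0,0,0],[-2.3,0.4,-6.6]],[[0,0,0],[-2.3,0.4,-6.6]],[[0,0,0],[-2.3,0.4,-6.6]],[[0,0,0],[-2.3,0.4,-6.6]],[[0,0,0],[-2.3,0.4,-6.6]],[[0,0,0],[-2.3,0.4,-6.6]],[[0,0,0],[-2.3,0.4,-6.6]],[[0,0,0],[-2.3,0.4,-6.6]]]' 0
python3 -c "
from h import *
s=manip.state();print(s['joint_positions'].round(1));to([590,-180,250],0);to([590,-180,250],91.2)"
```

```text
time_s: 5.7
tcp_pos: [396.8, -384.9, 245.4]
orientation: [[1.0, 0.006, -0.0], [0.006, -1.0, 0.0], [-0.0, -0.0, -1.0]]
wrist_force: [-0.2, -0.8, 0.1]
opening: 43.0
grasp_force: 0.0
[-44.1  16.4   3.1  76.7  -0.  135.5]
tcp [ 396.8 -384.9  245.4] F [-0.2 -0.8  0.1] t 5.7 op 43.0
shift [ 194.4 -203.7   -4.6] turn [-0.   0.   0.4]
tcp [ 396.8 -384.9  245.4] F [-0.2 -0.8  0.1] t 5.7 op 43.0
shift [ 194.4 -203.7   -4.6] turn [ -0.    0.  -90.8]
```

```bash
python3 -m creep '[[[0.032,-0.034,0],[0,0,0]],[[0.032,-0.034,0],[0,0,0]],[[0.032,-0.034,0],[0,0,0]],[[0.032,-0.034,0],[0,0,0]],[[0.033,-0.034,0],[0,0,0]],[[0.033,-0.034,0],[0,0,0]],[[0,-0.049,0],[0,0,-8.2]],[[0.007,-0.049,0],[0,0,-8.2]]]' 0
python3 -m creep '[[[0,0,0],[0,0,-8.3]],[[0,0,0],[0,0,-8.3]],[[0,0,0],[0,0,-8.3]],[[0,0,0],[0,0,-8.3]],[[0,0,0],[0,0,-8.3]],[[0,0,0],[0,0,-8.3]],[[0,0,0],[0,0,-8.3]],[[0,0,0],[0,0,-8.3]]]' 0
python3 -c "
from h import *
s=manip.state();print(s['joint_positions'].round(1));to([589.9,-81.7,150],91.2)"
```

```text
time_s: 6.5
tcp_pos: [590.8, -80.4, 244.9]
orientation: [[0.957, 0.289, -0.001], [0.289, -0.957, 0.002], [-0.001, -0.002, -1.0]]
wrist_force: [-0.4, -0.4, -0.0]
opening: 42.6
grasp_force: 0.0
time_s: 7.3
tcp_pos: [590.1, -82.1, 245.7]
orientation: [[0.118, 0.993, -0.001], [0.993, -0.118, 0.002], [0.002, -0.001, -1.0]]
wrist_force: [0.4, -0.1, -0.4]
opening: 42.5
grasp_force: 0.0
[-8.  20.8  9.5 78.8  0.1 88.8]
tcp [590.1 -82.1 245.7] F [ 0.4 -0.1 -0.4] t 7.3 op 42.5
shift [ 0.2 -0.2 95.7] turn [-0.  -0.1 -8. ]
```

```bash
python3 -m creep '[[[0,0,0.04],[0,0,-8]],[[0,0,0.03],[0,0,0]],[[0,0,0.025],[0,0,0]],[[0,0,0],[0,0,0]]]' -0.2
python3 -c "
from h import *
shot('scene','sc4',(290,140,410,240),6); to([589.9,-81.7,150],91.2)"
```

```text
time_s: 7.7
tcp_pos: [588.0, -81.8, 147.5]
orientation: [[-0.015, 1.0, -0.006], [1.0, 0.015, 0.002], [0.003, -0.006, -1.0]]
wrist_force: [-0.3, 0.2, 1.3]
opening: 34.1
grasp_force: 0.0
tcp [589.1 -82.  149.7] F [0.4 0.3 1.4] t 7.75 op 34.3
shift [ 0.3  0.8 -0.3] turn [-0.2 -0.1 -0.3]
```

View pics/sc4.png

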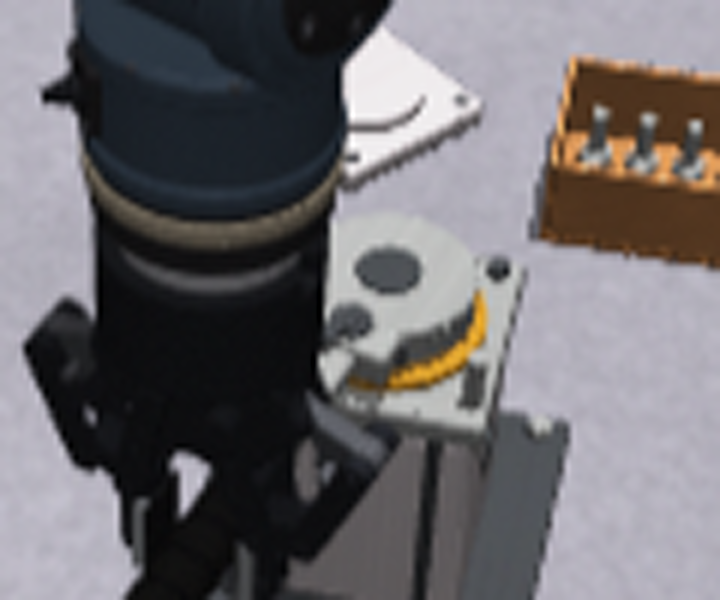

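The fingers straddle the grip and the head is clear. Now the return stroke: counter-clockwise, tool +y.

```bash
python3 -m creep '[[[0.0008,0.0157,0],[0,0,-6]],[[0.0008,0.0157,0],[0,0,-6]],[[0.0008,0.0157,0],[0,0,-6]],[[0.0008,0.0157,0],[0,0,-6]],[[0.0008,0.0157,0],[0,0,-6]],[[0.0008,0.0157,0],[0,0,-6]],[[0.0008,0.0157,0],[0,0,-6]],[[0,0,0],[0,0,0]]]' -0.2
cat >> h.py <<'E'
def ang():
    s=manip.state();v=s['tcp_pos'][:2]-C;r=np.linalg.norm(v);a=np.degrees(np.arctan2(v[1],v[0]));u=v/r
    F=s['wrist_force'][:2]; ft=-(u[0]*F[1]-u[1]*F[0])
    yaw=np.degrees(np.arctan2(s['orientation'][1,0],s['orientation'][0,0]))-180
    print(f"t {s['time_s']:.2f} ang {a:.1f} handle~{-np.radians(a+75):.3f} r {r:.1f} z {s['tcp_pos'][2]:.1f} yaw {yaw:.1f} F {s['wrist_force'].round(1)} push_cw {-ft:.2f}N torque {-ft*r/1000:.2f} op {s['opening']:.1f}")
E
python3 -c "
from h import *
ang()"
```

```text
time_s: 8.55
tcp_pos: [691.7, -41.7, 152.3]
orientation: [[-0.682, 0.731, 0.002], [0.731, 0.682, 0.002], [-0.0, 0.003, -1.0]]
wrist_force: [-0.0, 0.4, -0.1]
opening: 34.3
grasp_force: 0.0
t 8.55 ang -46.3 handle~-0.500 r 152.0 z 152.3 yaw -47.0 F [-0.   0.4 -0.1] push_cw 0.27N torque 0.04 op 34.3
```

```bash
python3 -m creep '[[[0.0001,0.0052,0],[0,0,-2]],[[0.0001,0.0052,0],[0,0,-2]]]' -0.2 >/dev/null; python3 -c "
from h import *
ang()"; python3 -m creep '[[[0.0001,0.0052,0],[0,0,-2]],[[0,0,0],[0,0,0]]]' -0.2 >/dev/null; python3 -c "
from h import *
ang()"
```

```text
t 8.75 ang -43.2 handle~-0.555 r 152.1 z 151.9 yaw -43.2 F [0.7 1.5 0.8] push_cw 1.53N torque 0.23 op 33.8
t 8.95 ang -41.1 handle~-0.592 r 151.9 z 151.2 yaw -41.1 F [-0.1  0.2 -0.3] push_cw 0.10N torque 0.02 op 34.8
```

```bash
cat >> h.py <<'E'
def ok(lim):
    import sys
    s=manip.state();v=(s['tcp_pos'][:2]-C)/1000;ang()
    sys.exit(int(v[0]*s['wrist_force'][1]-v[1]*s['wrist_force'][0]>lim))
E
ck(){ python3 -c "from h import *
ok($1)"; }
python3 -m creep '[[[0.0004,-0.0105,0],[0,0,4]],[[0.0004,-0.0105,0],[0,0,4]],[[0.0004,-0.0105,0],[0,0,4]],[[0.0004,-0.0105,0],[0,0,4]]]' -0.2 >/dev/null && ck 0.9 &&
python3 -m creep '[[[0.0002,-0.0078,0],[0,0,3]],[[0,0,0],[0,0,0]]]' -0.2 >/dev/null && ck 0.9 &&
python3 -m creep '[[[0.0002,-0.0078,0],[0,0,3]],[[0,0,0],[0,0,0]]]' -0.2 >/dev/null && ck 0.9 &&
python3 -m creep '[[[0.0002,-0.0078,0],[0,0,3]],[[0,0,0],[0,0,0]]]' -0.2 >/dev/null && ck 0.9 &&
python3 -m creep '[[[0.0002,-0.0078,0],[0,0,3]],[[0,0,0],[0,0,0]]]' -0.2 >/dev/null && ck 0.9 &&
python3 -m creep '[[[0.0002,-0.0078,0],[0,0,3]],[[0,0,0],[0,0,0]]]' -0.2 >/dev/null && ck 0.9 &&
python3 -m creep '[[[0.0002,-0.0078,0],[0,0,3]],[[0,0,0],[0,0,0]]]' -0.2 >/dev/null && ck 0.9
```

```text
t 9.35 ang -56.9 handle~-0.315 r 151.8 z 151.0 yaw -57.4 F [ 4.4  3.2 -1.6] push_cw 5.44N torque 0.83 op 34.1
t 9.55 ang -60.3 handle~-0.257 r 151.9 z 151.2 yaw -60.3 F [ 2.1  0.4 -0.5] push_cw 2.07N torque 0.31 op 34.4
t 9.75 ang -63.0 handle~-0.209 r 151.9 z 151.2 yaw -63.2 F [ 1.6 -0.3 -0.3] push_cw 1.26N torque 0.19 op 34.6
t 9.95 ang -65.9 handle~-0.159 r 151.9 z 151.2 yaw -66.1 F [ 2.3  0.  -0.2] push_cw 2.12N torque 0.32 op 34.1
t 10.15 ang -68.8 handle~-0.107 r 151.9 z 151.2 yaw -69.1 F [2.4 0.3 0.9] push_cw 2.30N torque 0.35 op 34.0
t 10.35 ang -71.8 handle~-0.056 r 151.8 z 151.2 yaw -72.1 F [ 1.8 -0.4 -0.3] push_cw 1.62N torque 0.25 op 34.2
t 10.55 ang -74.8 handle~-0.004 r 151.8 z 151.2 yaw -75.1 F [3.2 0.3 1.3] push_cw 3.19N torque 0.48 op 34.1
```

```bash
ck(){ python3 -c "from h import *
ok($1)"; }
python3 -m creep '[[[0.0002,-0.0078,0],[0,0,3]],[[0,0,0],[0,0,0]]]' -0.2 >/dev/null && ck 0.95 &&
python3 -m creep '[[[0.0002,-0.0078,0],[0,0,3]],[[0,0,0],[0,0,0]]]' -0.2 >/dev/null && ck 0.95 &&
python3 -m creep '[[[0.0002,-0.0078,0],[0,0,3]],[[0,0,0],[0,0,0]]]' -0.2 >/dev/null && ck 0.95 &&
python3 -m creep '[[[0.0002,-0.0078,0],[0,0,3]],[[0,0,0],[0,0,0]]]' -0.2 >/dev/null && ck 0.95 &&
python3 -m creep '[[[0.0002,-0.0078,0],[0,0,3]],[[0,0,0],[0,0,0]]]' -0.2 >/dev/null && ck 0.95 &&
python3 -m creep '[[[0.0002,-0.0078,0],[0,0,3]],[[0,0,0],[0,0,0]]]' -0.2 >/dev/null && ck 0.95 &&
python3 -m creep '[[[0.0002,-0.0078,0],[0,0,3]],[[0,0,0],[0,0,0]]]' -0.2 >/dev/null && ck 0.95 &&
python3 -m creep '[[[0.0002,-0.0078,0],[0,0,3]],[[0,0,0],[0,0,0]]]' -0.2 >/dev/null && ck 0.95 &&
python3 -m creep '[[[0.0002,-0.0078,0],[0,0,3]],[[0,0,0],[0,0,0]]]' -0.2 >/dev/null && ck 0.95
```

```text
t 10.75 ang -77.7 handle~0.048 r 151.7 z 151.1 yaw -78.1 F [ 2.5 -0.9  0.9] push_cw 2.20N torque 0.33 op 34.2
t 10.95 ang -80.7 handle~0.099 r 151.6 z 151.1 yaw -81.1 F [2.2 0.5 1.8] push_cw 2.22N torque 0.34 op 34.1
t 11.15 ang -83.7 handle~0.152 r 151.5 z 151.0 yaw -84.1 F [ 2.2 -1.1  0.9] push_cw 2.10N torque 0.32 op 34.2
t 11.35 ang -86.7 handle~0.203 r 151.4 z 150.9 yaw -87.1 F [ 2.3 -1.6  1.5] push_cw 2.23N torque 0.34 op 34.0
t 11.55 ang -89.4 handle~0.252 r 151.3 z 151.0 yaw -90.0 F [ 4.6 -1.1  0.8] push_cw 4.57N torque 0.69 op 34.1
t 11.75 ang -92.2 handle~0.299 r 151.3 z 151.0 yaw -93.1 F [ 7.  -1.5 -1.2] push_cw 7.07N torque 1.07 op 34.4
```

Torque is climbing from about handle 0.24, well short of the stop, so the bolt is home. I'll go on gently.

```bash
ck(){ python3 -c "from h import *
ok($1)"; }
python3 -m creep '[[[0.0001,-0.0052,0],[0,0,2]],[[0,0,0],[0,0,0]]]' -0.2 >/dev/null && ck 1.5 &&
python3 -m creep '[[[0,-0.0026,0],[0,0,1]],[[0,0,0],[0,0,0]]]' -0.2 >/dev/null && ck 1.5 &&
python3 -m creep '[[[0,-0.0026,0],[0,0,1]],[[0,0,0],[0,0,0]]]' -0.2 >/dev/null && ck 1.5
```

```text
t 11.95 ang -93.9 handle~0.329 r 151.3 z 151.1 yaw -95.0 F [ 9.  -2.6 -2.4] push_cw 9.11N torque 1.38 op 34.2
t 12.15 ang -94.6 handle~0.343 r 151.2 z 151.1 yaw -96.0 F [11.  -3.5 -3. ] push_cw 11.25N torque 1.70 op 33.8
```

```bash
for i in 1 2; do python3 -m creep '[[[0,0,0],[0,0,0]],[[0,0,0],[0,0,0]]]' -0.2 >/dev/null; python3 -c "
from h import *
ang()"; done; python3 -m creep '[[[0,0,0],[0,0,0]],[[0,0,0],[0,0,0]],[[0,0,0],[0,0,0]]]' -0.2 >/dev/null;python3 -c "
from h import *
ang()"
```

```text
t 12.35 ang -94.7 handle~0.343 r 151.3 z 151.1 yaw -96.0 F [10.8 -3.  -2.6] push_cw 11.03N torque 1.67 op 34.6
t 12.55 ang -94.7 handle~0.343 r 151.2 z 151.1 yaw -96.0 F [10.3 -3.7 -2. ] push_cw 10.57N torque 1.60 op 34.2
t 12.85 ang -94.7 handle~0.343 r 151.3 z 151.1 yaw -96.0 F [10.8 -2.1 -2. ] push_cw 10.93N torque 1.65 op 34.2
```

Held at about 1.65 N m for 0.7 s. Now I'll unload by bringing the handle back, centre the fingers and lift off.

```bash
python3 -m creep '[[[0.0001,0.0052,0],[0,0,-2]],[[0.0001,0.0052,0],[0,0,-2]],[[0.0001,0.0052,0],[0,0,-2]],[[0.0001,0.0052,0],[0,0,-2]],[[0.0001,0.0052,0],[0,0,-2]],[[0.0001,0.0052,0],[0,0,-2]],[[0,0,0],[0,0,0]]]' -0.2 >/dev/null; python3 -c "
from h import *
ang()"; python3 -m creep '[[[0.0001,0.0052,0],[0,0,-2]],[[0.0001,0.0052,0],[0,0,-2]],[[0,0,0],[0,0,0]],[[0,-0.005,0],[0,0,2]],[[0,0,0],[0,0,0]],[[0,0,0],[0,0,0]]]' -0.2 >/dev/null;  python3 -c "
from h import *
ang()"
```

```text
t 13.55 ang -83.7 handle~0.152 r 151.1 z 150.2 yaw -84.0 F [-0.5 -0.4  1.2] push_cw -0.57N torque -0.09 op 34.1
t 14.15 ang -81.8 handle~0.118 r 151.4 z 150.9 yaw -82.2 F [-0.3 -0.4 -0.5] push_cw -0.34N torque -0.05 op 34.1
```

```bash
python3 -m creep '[[[0,0,0],[0,0,0]],[[0,0,0],[0,0,0]],[[0,0,0],[0,0,0]]]' 0.3 >/dev/null; python3 -m creep '[[[0,0,-0.03],[0,0,0]],[[0,0,-0.04],[0,0,0]],[[0,0,-0.04],[0,0,0]],[[-0.045,0,0],[0,0,0]],[[-0.045,0,0],[0,0,0]],[[-0.045,0,0],[0,0,0]],[[-0.04,0,0],[0,0,0]],[[0,0,0],[0,0,0]]]'
python3 -c "
from h import *
shot('scene','sc5',(290,150,410,250),6); shot('top','top5')"
```

```text
time_s: 15.25
tcp_pos: [632.6, -259.9, 259.5]
orientation: [[-0.132, 0.991, -0.001], [0.991, 0.132, 0.001], [0.001, -0.001, -1.0]]
wrist_force: [-0.4, -0.0, -0.6]
opening: 55.5
grasp_force: 0.0
```

View pics/sc5.png

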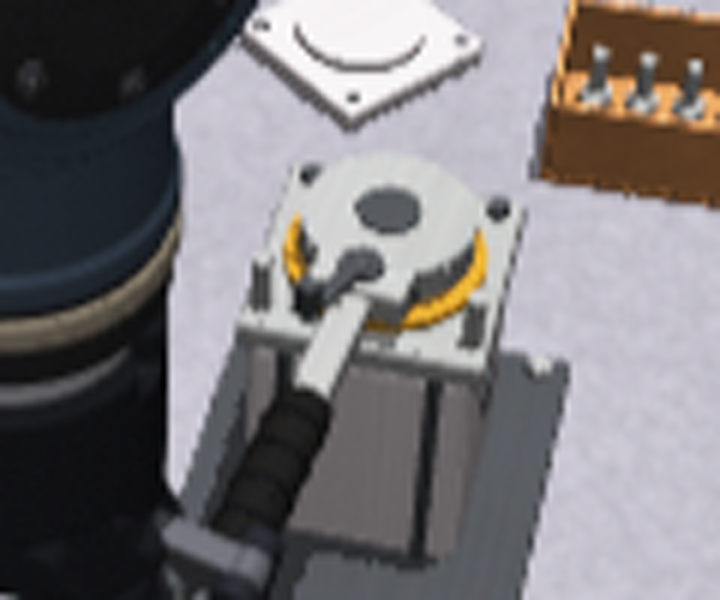

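The tab is at crop (308,300), still on the tightening side. The handle is free, the gripper is well above it, and the spare cap and box are where they were.

```bash
python3 -c "
from workcell import manip
print(manip.close_job())"
```

```text
the job is handed in; nothing more can be done
None
```

I flipped the lever to the tightening side, drove the bolt home, tightened it to about 1.6 N m (at the handle) for about 0.7 s, let go of the ratchet still set to tighten, and handed the job in at about 15 s; no verdict came back.

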